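# Turn the slatted pot stand right way up on the cork mat

### The arm

A 6-joint arm with a two-finger parallel gripper is mounted at the origin on the work surface. World frame = base frame: x ahead of the robot, y to its left, z up, the work surface at z = 0. Lengths are in m, angles in rad, forces in N, time in s.
With the tool pointing down it reaches from about 0.3 to 0.85 m from the base axis. Payload 5.4 kg.
Tool frame: the origin (TCP) lies midway between the tips of the shut fingers; the grasp point (between the pads) lies 19 mm behind it; z points along the fingers, x is the direction in which the jaws open and shut, and the axes are right-handed (so a half turn about z gives the same grasp; the last joint's range is limited). The gripper opens to 85 mm and grips with 20 to 120 N. Pads are 22 mm wide; open, the fingers measure 114 mm over their backs; the gripper's body (76 mm by 85 mm) begins 54 mm behind the grasp point. The pads swing forward as they close: fully open they stand 13 mm farther back than shut.
Start: joints at [-0.21, 0.158, 1.597, -0, 1.386, -0.21], TCP at [0.575, -0, 0.231] pointing down, gripper open.
Joint ranges: [-2.91, 2.91], [-0.94, 2.29], [0.18, 2.7], [-1.29, 4.43], [0.17, 2.64], [-3, 3]. Speed limits (rad/s): [2.57, 2.57, 3.14, 3.14, 3.14, 3.14].

### API

Orientations are given as a unit quaternion [w, x, y, z].
In Python, from rig import env, kin, eyes, status gives the robot as it stands. Calls block until the motion is done:
- env.move_to(position, orientation): joint-space move of the TCP to a pose.
- env.move_straight(position, frame=None, v=0.15, f_stop=None): straight line of the TCP; frame=None keeps the orientation; v is the mean speed in m/s. With f_stop (N) it stops when the force on the tool has changed by that much, and returns True; else False.
- env.goto_joints(angles): joint-space move.
- env.grip(opening): opening from 0.0 (shut) to 1.0 (fully open); the grip force is fixed at half the most; returns when the fingers have stopped.
- env.dwell(seconds).
- kin.ik(position, orientation): joint angles nearest the present ones, or None.
- eyes.read_camera(name): name is "scene" or "side" or "wrist"; returns a dict with "image" (420x560x3 uint8, blue, green, red), "z_map" (420x560 float32, m along the optical axis (not along the pixel's ray), 0 where there is no reading), "camera_matrix" (3x3 intrinsics, pixels), "R" (3x3) and "t" (3): a world point X has camera coordinates R X + t. Camera axes: x right, y down, z forward; pixel columns grow to the right and rows downward; lengths in m; the calibration is good to about 2 mm. The wrist camera is an equidistant fisheye: a pixel r from the principal point sees the ray r / f radians off the axis. A picture is of the moment at which its call begins.
A pose or a line that the arm cannot do raises env.IKError and nothing moves.
- env.hand_in(): hands the job in, once; it reports no verdict.
Readings, each from a call of its own:
- status.get_time(): time.
- status.get_qpos(): joint angles.
- status.get_qvel(): joint speeds.
- status.get_tau(): joint torques, N m.
- status.get_position(): TCP position.
- status.get_orientation(): TCP orientation.
- status.get_wrist_force(): force on the tool from outside, world axes, zero at the start.
- status.get_moment(): the same for the moment, N m.
- status.get_width(): opening from 0.0 (shut) to 1.0 (fully open).
Only numpy, scipy, OpenCV 4.12 (cv2) and the standard library are available. Lean on these libraries where they do the work, as an engineer would, in place of code of your own. Each camera call takes 0.05 s, during which the arm holds its last target. There are 200 camera calls.

### The job

The slatted wooden pot stand is lying upside down on the bench, with its two runners in the air. Turn it over and set it down on its runners, slats up, lying wholly on the round cork mat. Set it down by hand all the way, never dropping it or letting it topple over, and leave the jar, bottle and bowl where they are.

Things in the scene. Friction and masses are not known exactly. Their poses are not given: they have to be found in the camera images.
- stand: loose dark wood pot stand, 120 mm long (x) by 60 wide (y) by 28 thick; origin at the block's centre. Five 12 mm thick slats lie across two runners (12 wide, 16 high, full length) flush with the slats' ends, so sides and ends are square and it can stand on an end. z points out of the runner side: up at the start (slats on the bench, height 0), down when right way up. About 150 g.
- mat: fixed round cork mat, 200 mm in diameter, 4 mm thick, flat on the bench; origin at the centre of its underside
- jar: bystander: amber glass jar with a steel lid, 72 mm in diameter, 100 mm high, standing loose on the bench; origin at the centre of its underside
- bottle: bystander: green glass bottle with a white cap, 68 mm in diameter, 190 mm high, standing loose on the bench; origin at the centre of its underside
- bowl: bystander: white bowl, 110 mm in diameter, 50 mm high, loose on the bench; origin at the centre of its underside
There are look-alikes about, which are no part of the job. Of the things like the stand, leave any that is turquoise; of the rest the larger one is meant. Several things have the shape of the mat; the one meant has the colours described above.

How it is judged:
By the outcome, as a careful person would: the job done as asked, in the order asked, and still so for the second after the job is handed in, with the robot touching nothing.
It also fails if it takes over 61 s, if anything falls off the work surface, if the arm or the gripper's body presses on something with over 40 N, if the wrist force passes 120 N, or if a joint passes its speed limit or range.

## Working session

There is one attempt and no reset: what is moved stays moved. The work goes in short steps, each a Python script; the robot and the scene stay as the last script left them, time stands still between calls to the robot, and variables do not carry over. Pictures are saved under pics/ and viewed, about 8 in all and at most 12, crops included, and the job is handed in when it is done.

```bash
ls; mkdir -p pics; python3 - <<'E'
from rig import env,kin,eyes,status
import cv2,numpy as np
for n in("scene","side"):
    d=eyes.read_camera(n); cv2.imwrite(f"pics/{n}0.png",d["image"]); np.savez(f"{n}0.npz",**d)
    print(n,d["camera_matrix"].tolist(),(-d["R"].T@d["t"]).round(3),d["R"][2].round(3),(d["z_map"]>0).mean())
print(status.get_time(),status.get_orientation())
E
```

```text
pics
scene [[466.9374428254611, 0.0, 286.062268242457], [0.0, 466.9374428254611, 204.10347474752072], [0.0, 0.0, 1.0]] [ 1.181 -0.739  0.809] [-0.548  0.569 -0.613] 0.9960076530612245
side [[499.4281458355508, 0.0, 280.46491208286193], [0.0, 499.4281458355508, 208.07839949493234], [0.0, 0.0, 1.0]] [ 0.057 -0.784  0.668] [ 0.393  0.714 -0.579] 0.9959481292517007
0.1 [-1.77544689e-04  9.99999619e-01  4.36166663e-06 -8.54260040e-04]
```

View pics/scene0.png

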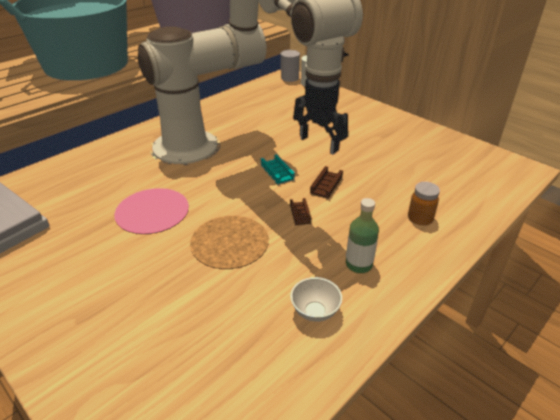

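View pics/side0.png

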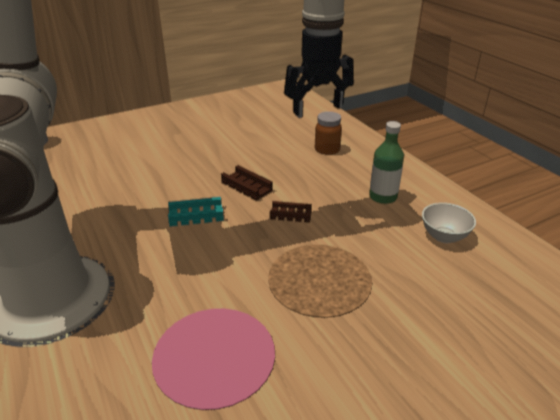

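The scene view shows the larger dark stand at (327,182), the smaller look-alike at (300,211), turquoise at (278,169), the cork mat at (230,240), bottle (362,240), bowl (316,300) and jar (424,203). In the side view the stand is at (247,182) and the mat at (320,278). Next I'll turn these into positions from the depth maps.

```bash
cat > h.py <<'E'
import numpy as np,cv2
def pts(d):
    K=d["camera_matrix"];z=d["z_map"].astype(float);v,u=np.mgrid[:z.shape[0],:z.shape[1]]
    C=np.stack([(u-K[0,2])/K[0,0]*z,(v-K[1,2])/K[1,1]*z,z],-1)
    P=(C-d["t"])@d["R"]; P[z==0]=np.nan
    return P
E
python3 - <<'E'
from h import *
for n in("scene","side"):
    d=dict(np.load(f"{n}0.npz"));P=pts(d);im=d["image"].astype(int);b,g,r=im[...,0],im[...,1],im[...,2]
    Z=P[...,2]; inb=(P[...,0]>.1)&(P[...,0]<1.1)&(abs(P[...,1])<.6)
    print(n,"table z",np.nanmedian(Z[inb&(Z<.02)]))
    dark=(im.max(-1)<95)&inb&(Z<.06)&(Z>.006)
    obj=(Z>.008)&(Z<.22)&inb
    for nm,m in(("dark",dark),("obj",obj)):
        k,l,s,c=cv2.connectedComponentsWithStats(m.astype(np.uint8))
        for i in range(1,k):
            if s[i,4]<60: continue
            q=P[l==i]; rr=cv2.minAreaRect(q[:,:2].astype(np.float32)*1000)
            print(nm,c[i].round(),s[i,4],"rect",np.round(rr[0]),np.round(rr[1]),round(rr[2]),"z",np.percentile(q[:,2],[5,50,99]).round(3))
    hsv=cv2.cvtColor(d["image"],cv2.COLOR_BGR2HSV)
    c0=(230,240) if n=="scene" else (320,278)
    # cork: grey-brown relative to bench: heights 2..6mm near c0
    m=((Z>.002)&(Z<.007)).astype(np.uint8)
    k,l,s,c=cv2.connectedComponentsWithStats(cv2.morphologyEx(m,cv2.MORPH_OPEN,np.ones((3,3))))
    i=l[c0[1],c0[0]];q=P[l==i];e=cv2.minEnclosingCircle(q[:,:2].astype(np.float32)*1000);print("mat",i,s[i],q.mean(0).round(4),e)
    print(hsv[c0[1],c0[0]])
E
```

```text
Still running in the background as job /tmp/bash_jobs.1000/e05ebe24a8b0 (pid 493). You'll get a notice when it ends.
```

```bash
J=/tmp/bash_jobs.1000/e05ebe24a8b0; kill -- -$(cat $J/pid); cat $J/stdout $J/stderr
timeout 60 python3 - <<'E'
from h import *
for n in("scene","side"):
    d=dict(np.load(f"{n}0.npz"));P=pts(d);im=d["image"].astype(int);Z=P[...,2]
    inb=np.isfinite(Z)&(P[...,0]>.1)&(P[...,0]<1.1)&(abs(P[...,1])<.6)
    print(n,"table",np.median(Z[inb&(Z<.02)]),"bench colour",im[350,200],im[240,230] if n=="scene" else im[278,320])
    for nm,m in(("dark",(im.max(-1)<95)&(Z<.06)&(Z>.006)),("obj",(Z>.009)&(Z<.21))):
        k,l,s,c=cv2.connectedComponentsWithStats((m&inb).astype(np.uint8))
        for i in range(1,k):
            if s[i,4]<60: continue
            q=P[l==i]; (cx,cy),w,a=cv2.minAreaRect(q[:,:2].astype(np.float32)*1000)
            print(nm,c[i].round(),s[i,4],"rect",round(cx),round(cy),np.round(w),round(a),"z",np.percentile(q[:,2],[5,50,99]).round(3))
    # cork by low saturation vs bench
    S=cv2.cvtColor(cv2.GaussianBlur(d["image"],(5,5),0),cv2.COLOR_BGR2HSV)
    c0=(230,240) if n=="scene" else (320,278); print("hsv cork",S[c0[1]-3:c0[1]+4:3,c0[0]-20:c0[0]+21:10].reshape(-1,3).mean(0),"bench",S[c0[1]+50,c0[0]])
    for th in(.0015,.002,.0025):
        r=P[max(0,c0[1]-45):c0[1]+45,c0[0]-60:c0[0]+60].reshape(-1,3); q=r[(r[:,2]>th)&(r[:,2]<.007)]
        print("mat",th,len(q),np.median(q,0).round(4),q.mean(0).round(4),np.percentile(q,[2,98],axis=0).round(3).tolist())
E
```

```text
scene table 3.956947400914814e-06 bench colour [101 168 221] [ 76 130 184]
dark [277. 169.] 349 rect 329 102 [ 60. 127.] 72 z [0.008 0.015 0.031]
dark [326. 184.] 516 rect 486 157 [ 59. 123.] 19 z [0.008 0.014 0.032]
dark [300. 213.] 303 rect 520 2 [42. 87.] 54 z [0.007 0.01  0.024]
dark [420. 215.] 360 rect 770 203 [63. 27.] 19 z [0.01  0.033 0.059]
dark [359. 267.] 164 rect 761 -53 [63. 26.] 31 z [0.007 0.016 0.028]
obj [278. 169.] 524 rect 329 104 [ 63. 130.] 72 z [0.01  0.019 0.031]
obj [326. 182.] 554 rect 482 160 [ 62. 130.] 20 z [0.01  0.018 0.032]
obj [424. 203.] 1044 rect 763 224 [69. 69.] 4 z [0.016 0.071 0.102]
obj [295. 212.] 138 rect 514 0 [32. 95.] 53 z [0.009 0.02  0.024]
obj [306. 210.] 133 rect 525 15 [26. 97.] 51 z [0.009 0.019 0.024]
obj [363. 239.] 1737 rect 757 -43 [69. 49.] 36 z [0.019 0.103 0.191]
obj [316. 297.] 1474 rect 770 -217 [108. 108.] 78 z [0.011 0.032 0.052]
hsv cork [ 15.13333333 150.86666667 190.93333333] bench [ 18 134 226]
mat 0.0015 4739 [ 0.4591 -0.2053  0.0035] [ 0.4482 -0.2003  0.0036] [[0.235, -0.335, 0.002], [0.611, -0.031, 0.007]]
mat 0.002
[... 918 characters left out ...]
.028]
obj [195. 210.] 1057 rect 328 104 [ 65. 120.] 72 z [0.01  0.02  0.028]
obj [291. 205.] 237 rect 526 18 [19. 91.] 53 z [0.01  0.017 0.021]
obj [448. 221.] 1520 rect 770 -217 [112. 107.] 26 z [0.011 0.033 0.049]
obj [289. 214.] 248 rect 510 -4 [26. 91.] 53 z [0.01  0.017 0.021]
hsv cork [ 14.33333333 132.26666667 145.06666667] bench [ 16 116 180]
mat 0.0015 3841 [ 0.4592 -0.2103  0.0025] [ 0.4601 -0.2077  0.0026] [[0.374, -0.292, 0.002], [0.551, -0.114, 0.005]]
mat 0.002 2869 [ 0.4599 -0.2105  0.0028] [ 0.4607 -0.2082  0.0029] [[0.374, -0.292, 0.002], [0.55, -0.115, 0.005]]
mat 0.0025 1965 [ 0.4587 -0.2105  0.0031] [ 0.46   -0.2082  0.0033] [[0.375, -0.292, 0.003], [0.55, -0.116, 0.005]]
```

```bash
cat >> h.py <<'E'
from scipy.spatial.transform import Rotation as Ro
GP=0.024  # pad centre behind TCP at ~60 mm opening
def pose(g,psi,phi,s=1,gp=GP):
    """TCP pose with pad centre at g, heading psi, pitch phi (deg, -90 = down), jaw sense s"""
    p,f=np.radians([psi,phi]); a=np.array([np.cos(p)*np.cos(f),np.sin(p)*np.cos(f),np.sin(f)])
    x=s*np.array([-np.sin(p),np.cos(p),0]); R=np.c_[x,np.cross(a,x),a]
    q=Ro.from_matrix(R).as_quat()[[3,0,1,2]]
    return np.asarray(g,float)+gp*a,q
E
timeout 100 python3 - <<'E'
from h import *
from rig import kin
f=lambda q: None if q is None else np.round(q,2).tolist()
print("pick")
for ph in(-90,-105,-115):
  for s in(1,-1): print(ph,s,f(kin.ik(*pose([.472,.186,.025],109,ph,s))))
for nm,h in(("rel",90),("reg",-90)):
  for c in((.48,.16),(.62,.1),(.45,.0),(.6,.15)):
    for dh in(-30,0,30):
      for ph in(-25,):
        print(nm,c,h+dh,ph,[f(kin.ik(*pose([*c,.09],h+dh,ph,s))) for s in(1,-1)])
print("place")
for h in(-120,-90,-60,-30):
    for s in(1,-1): print(h,s,f(kin.ik(*pose([.462,-.205,.03],h,-115,s))))
E
```

```text
pick
-90 1 [0.14, 0.3, 1.94, 0.0, 0.9, 2.95]
-90 -1 [0.14, 0.3, 1.94, 0.0, 0.9, -0.19]
-105 1 [0.28, 0.34, 1.91, -0.34, 0.9, -2.98]
-105 -1 [0.28, 0.34, 1.91, -0.34, 0.9, 0.16]
-115 1 [0.37, 0.4, 1.88, -0.54, 0.96, -2.76]
-115 -1 [0.37, 0.4, 1.88, -0.54, 0.96, 0.38]
rel (0.48, 0.16) 60 -25 [[-0.51, 0.25, 2.32, 1.33, 1.2, 2.19], [-0.51, 0.25, 2.32, 1.33, 1.2, -0.95]]
rel (0.48, 0.16) 90 -25 [[-0.44, 0.49, 1.96, 0.96, 1.49, 2.19], [-0.44, 0.49, 1.96, 0.96, 1.49, -0.95]]
rel (0.48, 0.16) 120 -25 [[-0.3, 0.7, 1.61, 0.68, 1.78, 2.11], [-0.3, 0.7, 1.61, 0.68, 1.78, -1.03]]
rel (0.62, 0.1) 60 -25 [[-0.48, 0.52, 1.91, 1.31, 1.22, 2.34], [-0.48, 0.52, 1.91, 1.31, 1.22, -0.8]]
rel (0.62, 0.1) 90 -25 [[-0.43, 0.75, 1.52, 0.97, 1.59, 2.34], [-0.43, 0.75, 1.52, 0.97, 1.59, -0.81]]
rel (0.62, 0.1) 120 -25 [[-0.32, 0.99, 1.11, 0.71, 1.95, 2.24], [-0.32, 0.99, 1.11, 0.71, 1.95, -0.9]]
rel (0.45, 0.0) 60 -25 [[-0.91, 0.31, 2.23, 1.01, 1.41, 2.13], [-0.91, 0.31, 2.23, 1.01, 1.41, -1.02]]
rel (0.45, 0.0) 90 -25 [[-0.75, 0.53, 1.89, 0.73, 1.66, 2.08], [-0.75, 0.53, 1.89, 0.73, 1.66, -1.06]]
rel (0.45, 0
[... 1177 characters left out ...]
 -60 -25 [None, None]
reg (0.6, 0.15) -120 -25 [[0.32, 1.14, 0.84, -0.74, 2.04, 0.82], [0.32, 1.14, 0.84, -0.74, 2.04, -2.32]]
reg (0.6, 0.15) -90 -25 [[0.43, 0.92, 1.24, -0.97, 1.65, 0.7], [0.43, 0.92, 1.24, -0.97, 1.65, -2.44]]
reg (0.6, 0.15) -60 -25 [[0.46, 0.68, 1.64, -1.28, 1.24, 0.69], [0.46, 0.68, 1.64, -1.28, 1.24, -2.45]]
place
-120 1 [-0.89, 0.35, 1.94, 0.47, 1.07, -0.64]
-120 -1 [-0.89, 0.35, 1.94, 0.47, 1.07, 2.5]
-90 1 [-0.83, 0.46, 1.77, 0.31, 1.25, -0.97]
-90 -1 [-0.83, 0.46, 1.77, 0.31, 1.25, 2.17]
-60 1 [-0.73, 0.55, 1.65, 0.13, 1.37, -1.31]
-60 -1 [-0.73, 0.55, 1.65, 0.13, 1.37, 1.83]
-30 1 [-0.63, 0.58, 1.59, -0.05, 1.4, -1.66]
-30 -1 [-0.63, 0.58, 1.59, -0.05, 1.4, 1.48]
```

```bash
cat > s1.py <<'E'
from h import *
from rig import env,eyes,status
C=np.array([.482,.158]);ps=109;d=.028;u=np.array([np.cos(np.radians(ps)),np.sin(np.radians(ps))])
g=np.r_[C+d*u,.025]
p,q=pose(g,ps,-115,-1); a=(p-g)/GP
env.move_to(p-.09*a,q)
print("contact",env.move_straight(p,v=.08,f_stop=8),status.get_position()-p)
env.grip(0.0); print("w",status.get_width(),status.get_wrist_force(),status.get_time())
env.move_straight(status.get_position()+[0,0,.13],v=.15)
print(status.get_time(),status.get_wrist_force())
p2,q2=pose(np.r_[C,.16],95,-25,-1); env.move_to(p2,q2)
print(status.get_time(),status.get_wrist_force(),status.get_moment())
d=eyes.read_camera("side"); cv2.imwrite("pics/side1.png",d["image"])
P=pts(d)
m=(d["image"].max(-1)<90)&(abs(P[...,0]-C[0])<.08)&(abs(P[...,1]-C[1])<.08)&(P[...,2]>.03); q=P[m]
print(m.sum(),np.percentile(q,[1,50,99],axis=0).round(3))
E
timeout 200 python3 s1.py
```

```text
contact False [0.0004629  0.00034712 0.00054713]
w 0.6895042510304599 [-1.51672715  2.84971789  4.06479083] 2.8417
3.8667 [ 0.20281617 -0.13465569 -2.10563223]
5.1167 [ 0.02350974 -0.17470835 -1.38174644] [-0.65987034 -0.02918725  0.01251506]
1021 [[0.42  0.079 0.075]
 [0.462 0.152 0.128]
 [0.509 0.182 0.203]]
```

View pics/side1.png

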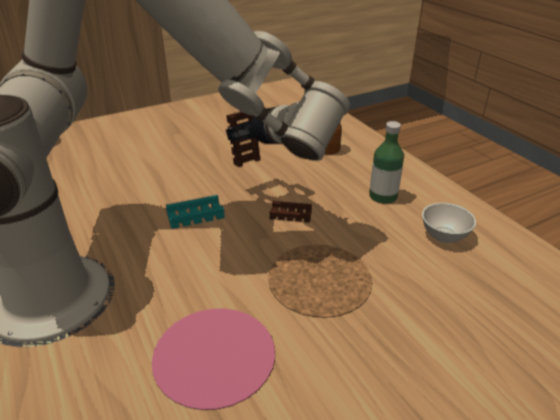

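The stand is held upright in the side view, at about (243,138), with the other objects undisturbed. I'll check its tilt in the depth map before setting it down.

```bash
cat > tilt.py <<'E'
from h import *
from rig import eyes
def report(C,zlo,zhi,save=None,name="side"):
    d=eyes.read_camera(name);P=pts(d);im=d["image"]
    m=(im.max(-1)<110)&(np.hypot(P[...,0]-C[0],P[...,1]-C[1])<.06)&(P[...,2]>zlo)&(P[...,2]<zhi);q=P[m]
    print(name,"n",m.sum(),"x",np.percentile(q[:,0],[1,99]).round(3),"y",np.percentile(q[:,1],[1,99]).round(3),"z",np.percentile(q[:,2],[1,99]).round(3))
    for z in np.arange(zlo,zhi,.01):
        s=q[(q[:,2]>=z)&(q[:,2]<z+.01)]
        if len(s)>15: print(round(z,3),len(s),"xmin/max",np.percentile(s[:,0],[5,95]).round(3),"y",np.percentile(s[:,1],[5,50,95]).round(3))
    if save: cv2.imwrite(save,im)
E
timeout 60 python3 - <<'E'
from tilt import *
report((.48,.16),.06,.2)
report((.48,.16),.06,.2,"pics/scene1.png","scene")
E
```

```text
side n 905 x [0.446 0.51 ] y [0.109 0.183] z [0.075 0.194]
0.07 59 xmin/max [0.451 0.506] y [0.138 0.155 0.16 ]
0.08 126 xmin/max [0.451 0.507] y [0.138 0.155 0.166]
0.09 72 xmin/max [0.452 0.51 ] y [0.141 0.147 0.162]
0.1 116 xmin/max [0.451 0.506] y [0.141 0.157 0.165]
0.11 102 xmin/max [0.451 0.509] y [0.143 0.153 0.171]
0.12 84 xmin/max [0.451 0.505] y [0.145 0.154 0.169]
0.13 24 xmin/max [0.451 0.472] y [0.147 0.15  0.161]
0.16 30 xmin/max [0.447 0.495] y [0.107 0.173 0.183]
0.17 99 xmin/max [0.449 0.501] y [0.154 0.169 0.178]
0.18 155 xmin/max [0.448 0.498] y [0.113 0.171 0.182]
0.19 31 xmin/max [0.45  0.469] y [0.108 0.118 0.17 ]
scene n 576 x [0.454 0.522] y [0.116 0.181] z [0.079 0.197]
0.08 72 xmin/max [0.457 0.511] y [0.138 0.152 0.163]
0.09 48 xmin/max [0.457 0.511] y [0.14  0.148 0.162]
0.1 67 xmin/max [0.457 0.51 ] y [0.142 0.156 0.165]
0.11 75 xmin/max [0.457 0.511] y [0.144 0.157 0.17 ]
0.12 34 xmin/max [0.459 0.512] y [0.146 0.151 0.166]
0.16 35 xmin/max [0.461 0.513] y [0.161 0.172 0.18 ]
0.17 52 xmin/max [0.456 0.511] y [0.154 0.163 0.178]
0.18 104 xmin/max [0.459 0.522] y [0.12  0.164 0.179]
0.19 68 xmin/max [0.456 0.517] y [0.116 0.166 0.18 ]
```

View pics/scene1.png

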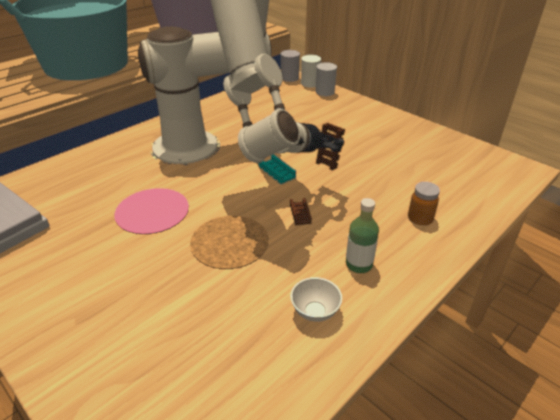

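The scene view shows the stand held at (330,145), leaning about 10° with its top toward +y. The edge runs from y=0.138 at z=0.08 to y=0.154 at z=0.17. I'll correct the pitch, then set it on its end.

```bash
timeout 200 python3 - <<'E'
from tilt import *
from rig import env,status
C=(.48,.16)
p,q=pose(np.r_[C,.13],95,-15,-1); env.move_straight(p,q,v=.06)
report(C,.03,.17)
p,_=pose(np.r_[C,.07],95,-15,-1)
print("touch",env.move_straight(p,v=.03,f_stop=5),status.get_position()-pose(np.r_[C,.0],95,-15,-1)[0],status.get_wrist_force(),status.get_moment(),status.get_time())
report(C,.006,.14)
E
```

```text
side n 610 x [0.438 0.508] y [0.108 0.181] z [0.045 0.163]
0.04 51 xmin/max [0.449 0.507] y [0.153 0.168 0.175]
0.05 104 xmin/max [0.449 0.505] y [0.153 0.169 0.178]
0.06 87 xmin/max [0.449 0.506] y [0.152 0.163 0.181]
0.07 86 xmin/max [0.449 0.501] y [0.152 0.167 0.174]
0.08 36 xmin/max [0.448 0.487] y [0.152 0.166 0.176]
0.13 54 xmin/max [0.439 0.475] y [0.11  0.162 0.178]
0.14 87 xmin/max [0.439 0.461] y [0.111 0.132 0.167]
0.15 61 xmin/max [0.447 0.459] y [0.107 0.153 0.175]
0.16 25 xmin/max [0.448 0.456] y [0.153 0.17  0.179]
touch True [-0.00010691  0.00012358  0.08566046] [-0.24784346  0.65637284  3.69130944] [ 0.00514524 -0.106477   -0.02295233] 7.275
side n 545 x [0.438 0.506] y [0.108 0.182] z [0.006 0.119]
0.006 111 xmin/max [0.449 0.505] y [0.153 0.169 0.18 ]
0.016 73 xmin/max [0.449 0.503] y [0.153 0.163 0.178]
0.026 55 xmin/max [0.448 0.499] y [0.152 0.163 0.175]
0.076 24 xmin/max [0.453 0.487] y [0.135 0.173 0.175]
0.086 75 xmin/max [0.438 0.478] y [0.11  0.158 0.179]
0.096 94 xmin/max [0.44  0.466] y [0.11  0.132 0.173]
0.106 58 xmin/max [0.449 0.462] y [0.108 0.156 0.178]
0.116 39 xmin/max [0.45  0.465] y [0.155 0.168 0.18 ]
```

```bash
timeout 200 python3 - <<'E'
from tilt import *
from rig import env,status
C=(.48,.16)
env.grip(1.0); p=status.get_position(); a=pose(C+(0,),95,-15)[0]-np.r_[C,0]; a/=GP
env.move_straight(p-.11*a,v=.1); print(status.get_time(),status.get_wrist_force())
env.move_straight(status.get_position()+[0,-.0,.12],v=.2)
report(C,.006,.13,"pics/side2.png"); report(C,.006,.13,"pics/scene2.png","scene")
E
```

```text
8.9583 [ 0.45912397 -0.47850197  0.17409177]
side n 1151 x [0.448 0.508] y [0.15  0.183] z [0.007 0.119]
0.006 111 xmin/max [0.448 0.506] y [0.151 0.169 0.182]
0.016 70 xmin/max [0.448 0.506] y [0.152 0.161 0.177]
0.026 92 xmin/max [0.448 0.503] y [0.152 0.168 0.175]
0.036 97 xmin/max [0.449 0.505] y [0.152 0.17  0.181]
0.046 86 xmin/max [0.449 0.505] y [0.152 0.16  0.175]
0.056 102 xmin/max [0.448 0.504] y [0.152 0.169 0.178]
0.066 88 xmin/max [0.449 0.506] y [0.152 0.162 0.179]
0.076 98 xmin/max [0.449 0.506] y [0.152 0.168 0.175]
0.086 120 xmin/max [0.448 0.506] y [0.151 0.169 0.181]
0.096 80 xmin/max [0.449 0.504] y [0.151 0.161 0.174]
0.106 109 xmin/max [0.449 0.503] y [0.152 0.168 0.176]
0.116 98 xmin/max [0.45  0.504] y [0.154 0.17  0.18 ]
scene n 719 x [0.452 0.511] y [0.15  0.181] z [0.008 0.121]
0.006 61 xmin/max [0.456 0.51 ] y [0.153 0.167 0.176]
0.016 52 xmin/max [0.456 0.51 ] y [0.152 0.164 0.177]
0.026 54 xmin/max [0.454 0.508] y [0.152 0.166 0.173]
0.036 71 xmin/max [0.455 0.509] y [0.153 0.168 0.178]
0.046 47 xmin/max [0.456 0.509] y [0.153 0.162 0.172]
0.056 58 xmin/max [0.457 0.509] y [0.153 0.166 0.174]
0.066 58 xmin/max [0.457 0.509] y [0.153 0.166 0.179]
0.076 57 xmin/max [0.454 0.508] y [0.153 0.166 0.174]
0.086 75 xmin/max [0.453 0.51 ] y [0.152 0.169 0.178]
0.096 48 xmin/max [0.454 0.509] y [0.152 0.162 0.174]
0.106 61 xmin/max [0.456 0.509] y [0.152 0.165 0.174]
0.116 77 xmin/max [0.455 0.509] y [0.154 0.169 0.177]
```

View pics/side2.png

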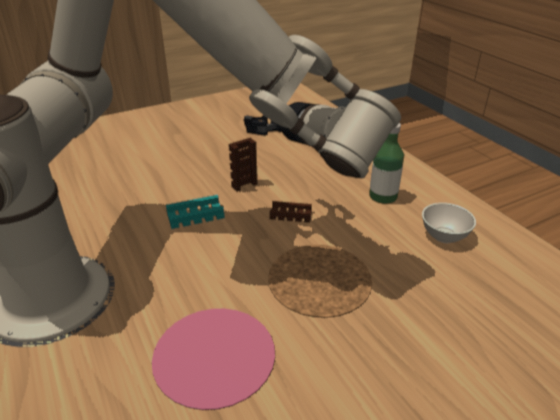

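The stand is upright on its end at (243,165) in the side view, edges vertical in both views. Next is the regrasp from the slat side.

```bash
timeout 200 python3 - <<'E'
from tilt import *
from rig import env,status
C=(.48,.16); u=np.array([np.cos(np.radians(95)),np.sin(np.radians(95))])
g=np.r_[np.array(C)+.014*u,.080]
env.goto_joints([-0.21,0.158,1.597,0,1.386,-0.21])
p,q=pose(g,-85,-25,1); a=(p-g)/GP; pre=p-.10*a
env.move_to(pre+[0,.03,.15],q); env.move_straight(pre,v=.2)
print("contact",env.move_straight(p,v=.06,f_stop=4),status.get_position()-p,status.get_time())
env.grip(0.0); print("w",status.get_width(),status.get_wrist_force())
env.move_straight(status.get_position()+[0,0,.06],v=.06)
print(status.get_time(),status.get_wrist_force())
report(C,.04,.2,"pics/side3.png"); report(C,.04,.2,"pics/scene3.png","scene")
E
```

```text
contact False [0.00012997 0.00026408 0.00012745] 14.5833
w 0.6916389367874357 [-1.60873339  0.49960766  1.69069721]
16.0917 [ 0.63577987  0.25860945 -2.16017445]
side n 1629 x [0.433 0.514] y [0.15  0.217] z [0.06  0.178]
0.05 19 xmin/max [0.449 0.5  ] y [0.154 0.167 0.174]
0.06 96 xmin/max [0.448 0.505] y [0.152 0.165 0.174]
0.07 111 xmin/max [0.449 0.505] y [0.152 0.168 0.18 ]
0.08 88 xmin/max [0.449 0.507] y [0.151 0.16  0.173]
0.09 108 xmin/max [0.448 0.507] y [0.152 0.167 0.176]
0.1 94 xmin/max [0.449 0.507] y [0.152 0.162 0.179]
0.11 95 xmin/max [0.449 0.504] y [0.151 0.164 0.173]
0.12 127 xmin/max [0.444 0.506] y [0.152 0.164 0.179]
0.13 118 xmin/max [0.436 0.511] y [0.152 0.158 0.174]
0.14 178 xmin/max [0.434 0.515] y [0.153 0.168 0.186]
0.15 148 xmin/max [0.433 0.505] y [0.152 0.172 0.194]
0.16 218 xmin/max [0.442 0.505] y [0.153 0.182 0.217]
0.17 229 xmin/max [0.448 0.506] y [0.152 0.172 0.214]
scene n 1068 x [0.447 0.522] y [0.15  0.218] z [0.062 0.182]
0.06 55 xmin/max [0.453 0.508] y [0.151 0.168 0.179]
0.07 80 xmin/max [0.454 0.509] y [0.152 0.169 0.181]
0.08 50 xmin/max [0.455 0.509] y [0.152 0.16  0.174]
0.09 73 xmin/max [0.456 0.51 ] y [0.152 0.168 0.178]
0.1 63 xmin/max [0.455 0.509] y [0.152 0.164 0.181]
0.11 58 xmin/max [0.456 0.509] y [0.152 0.163 0.173]
0.12 70 xmin/max [0.455 0.513] y [0.152 0.167 0.176]
0.13 65 xmin/max [0.451 0.518] y [0.151 0.16  0.174]
0.14 108 xmin/max [0.453 0.521] y [0.152 0.166 0.184]
0.15 116 xmin/max [0.454 0.522] y [0.153 0.171 0.199]
0.16 123 xmin/max [0.451 0.517] y [0.153 0.191 0.217]
0.17 176 xmin/max [0.45  0.509] y [0.155 0.175 0.218]
0.18 29 xmin/max [0.455 0.508] y [0.152 0.171 0.18 ]
```

View pics/side3.png

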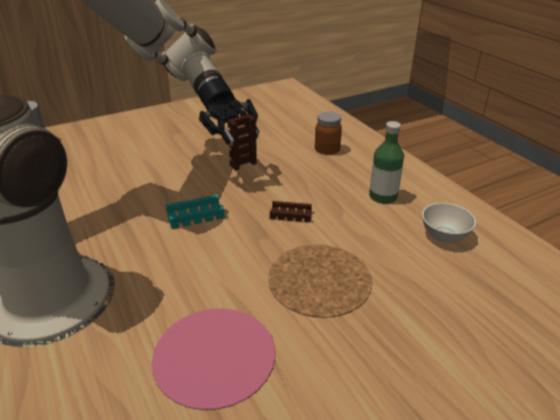

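The stand is held vertically at (243,140). At this grip depth the fingertips would probably touch the mat before the runners do. I'll set it back on its end, back off 7 mm and grip again, then carry it to above the mat.

```bash
timeout 200 python3 - <<'E'
from tilt import *
from rig import env,status
C=(.48,.16); u=np.array([np.cos(np.radians(95)),np.sin(np.radians(95)),0])
p=status.get_position()
print("touch",env.move_straight(p-[0,0,.07],v=.03,f_stop=5),status.get_position()-p,status.get_wrist_force())
env.grip(1.0)
env.move_straight(status.get_position()+.007*u,v=.03)
env.grip(0.0); print("w",status.get_width(),status.get_time())
env.move_straight(status.get_position()+[0,0,.13],v=.1)
report(C,.1,.26)
M=np.array([.462,-.205]);
p,q=pose([M[0],M[1]-.02,.15],-90,-115,1); env.move_to(p,q)
print(status.get_time(),status.get_wrist_force(),status.get_moment())
report(M,.08,.22,"pics/side4.png"); report(M,.08,.22,"pics/scene4.png","scene")
E
```

```text
touch True [-6.48897862e-05 -2.13156489e-04 -5.94985959e-02] [0.26668611 0.84726409 4.15656335]
w 0.6901534766486632 19.0917
side n 1633 x [0.433 0.509] y [0.149 0.213] z [0.129 0.248]
0.12 25 xmin/max [0.447 0.498] y [0.153 0.168 0.175]
0.13 105 xmin/max [0.448 0.505] y [0.152 0.164 0.174]
0.14 119 xmin/max [0.448 0.505] y [0.151 0.166 0.179]
0.15 100 xmin/max [0.448 0.504] y [0.151 0.16  0.173]
0.16 114 xmin/max [0.447 0.505] y [0.152 0.168 0.176]
0.17 104 xmin/max [0.448 0.505] y [0.15  0.159 0.18 ]
0.18 113 xmin/max [0.448 0.504] y [0.151 0.166 0.173]
0.19 129 xmin/max [0.442 0.505] y [0.151 0.167 0.179]
0.2 145 xmin/max [0.434 0.506] y [0.151 0.164 0.181]
0.21 176 xmin/max [0.433 0.506] y [0.152 0.17  0.192]
0.22 155 xmin/max [0.434 0.505] y [0.151 0.17  0.196]
0.23 157 xmin/max [0.443 0.505] y [0.152 0.17  0.216]
0.24 190 xmin/max [0.448 0.505] y [0.152 0.169 0.181]
22.125 [-0.27557635  0.0691309  -0.8518003 ] [-0.33595951  0.00146491  0.0644192 ]
side n 1223 x [0.419 0.495] y [-0.264 -0.149] z [0.124 0.195]
0.12 80 xmin/max [0.431 0.48 ] y [-0.26  -0.226 -0.158]
0.13 111 xmin/max [0.425 0.437] y [-0.256 -0.231 -0.158]
0.14 540 xmin/max [0.427 0.489] y [-0.261 -0.237 -0.153]
0.15 271 xmin/max [0.426 0.493] y [-0.261 -0.235 -0.151]
0.16 56 xmin/max [0.42  0.497] y [-0.248 -0.241 -0.23 ]
0.17 51 xmin/max [0.42  0.495] y [-0.252 -0.248 -0.236]
0.18 59 xmin/max [0.425 0.484] y [-0.26  -0.251 -0.244]
0.19 53 xmin/max [0.429 0.473] y [-0.259 -0.245 -0.239]
scene n 786 x [0.433 0.506] y [-0.263 -0.152] z [0.126 0.206]
0.12 47 xmin/max [0.489 0.494] y [-0.256 -0.207 -0.161]
0.13 107 xmin/max [0.485 0.498] y [-0.252 -0.2   -0.16 ]
0.14 227 xmin/max [0.439 0.504] y [-0.255 -0.201 -0.159]
0.15 347 xmin/max [0.436 0.494] y [-0.26  -0.197 -0.154]
0.18 16 xmin/max [0.438 0.499] y [-0.258 -0.253 -0.249]
```

View pics/side4.png

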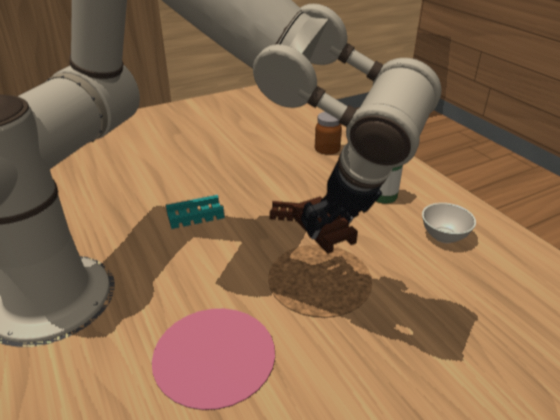

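The side view shows the stand over the mat, slats up, partly behind the gripper at about (325,225). Next is its pitch.

```bash
timeout 60 python3 - <<'E'
from h import *
from rig import eyes
for n in("side","scene"):
    d=eyes.read_camera(n);P=pts(d);im=d["image"]
    m=(im.max(-1)<110)&(abs(P[...,0]-.462)<.034)&(abs(P[...,1]+.205)<.065)&(P[...,2]>.1)&(P[...,2]<.165);q=P[m]
    for y in np.arange(-.27,-.145,.01):
        s=q[(q[:,1]>=y)&(q[:,1]<y+.01)]
        if len(s)>8: print(n,round(y,3),len(s),np.percentile(s[:,2],[3,50,97]).round(4),np.percentile(s[:,0],[3,97]).round(3))
    b=im.astype(int); r=(b[...,2]-b[...,0]>12)
    for k in(0,1):
        s=q if k==0 else P[m&r]
        s=s[(s[:,2]>.138)&(s[:,2]<.157)&(s[:,1]>-.21)]
        if len(s)>30:
            A=np.c_[s,np.ones(len(s))][:,[0,1,3]]; c=np.linalg.lstsq(A,s[:,2],rcond=None)[0]; print("plane slopes deg",np.degrees(np.arctan(c[:2])),len(s))
E
```

```text
side -0.27 312 [0.1253 0.1433 0.1509] [0.432 0.49 ]
side -0.26 172 [0.1259 0.1494 0.1513] [0.431 0.489]
side -0.25 97 [0.1253 0.1479 0.159 ] [0.431 0.491]
side -0.24 268 [0.1282 0.1491 0.1606] [0.431 0.494]
side -0.23 94 [0.1287 0.1498 0.1606] [0.432 0.493]
side -0.22 25 [0.1426 0.1474 0.1537] [0.449 0.492]
side -0.21 13 [0.1477 0.1499 0.1512] [0.45  0.473]
side -0.19 10 [0.1229 0.1279 0.1332] [0.431 0.433]
side -0.18 36 [0.1232 0.1358 0.1499] [0.432 0.437]
side -0.17 67 [0.1247 0.1431 0.1508] [0.432 0.48 ]
side -0.16 114 [0.1259 0.1491 0.1514] [0.432 0.486]
side -0.15 58 [0.1246 0.1491 0.1508] [0.432 0.488]
plane slopes deg [4.31814108 0.23934895] 213
plane slopes deg [4.30195879 0.50968737] 207
scene -0.27 130 [0.1282 0.1461 0.153 ] [0.436 0.493]
scene -0.26 105 [0.1273 0.1511 0.1538] [0.436 0.494]
scene -0.25 58 [0.1274 0.1467 0.1565] [0.435 0.494]
scene -0.24 114 [0.1285 0.1491 0.155 ] [0.432 0.493]
scene -0.21 17 [0.1265 0.1404 0.1507] [0.46  0.495]
scene -0.2 33 [0.1265 0.1396 0.1523] [0.475 0.494]
scene -0.19 85 [0.1303 0.1505 0.1535] [0.45  0.494]
scene -0.18 80 [0.1272 0.1512 0.1537] [0.439 0.494]
scene -0.17 95 [0.1293 0.147  0.1536] [0.436 0.493]
scene -0.16 78 [0.1307 0.1515 0.154 ] [0.44  0.494]
plane slopes deg [-5.66838522  1.00321718] 320
plane slopes deg [-5.64902217  0.8979245 ] 319
```

It is level, with the slat tops at 0.151 at both ends, and centred over the mat. Lowering until contact.

```bash
timeout 200 python3 - <<'E'
from tilt import *
from rig import env,status
p=status.get_position()
env.move_straight(p-[0,0,.105],v=.1)
p1=status.get_position()
print("touch",env.move_straight(p1-[0,0,.022],v=.02,f_stop=5),status.get_position()-p,status.get_wrist_force(),status.get_moment(),status.get_time())
report((.462,-.205),.006,.04,"pics/side5.png")
d=eyes.read_camera("wrist");cv2.imwrite("pics/wrist5.png",d["image"])
E
```

```text
touch True [ 0.00022672 -0.00025212 -0.11986972] [-1.14700902  0.28758869  4.00340964] [-0.11328179 -0.07339142  0.03488273] 24.2667
side n 932 x [0.422 0.493] y [-0.264 -0.148] z [0.008 0.036]
0.006 73 xmin/max [0.426 0.434] y [-0.256 -0.231 -0.156]
0.016 194 xmin/max [0.426 0.488] y [-0.264 -0.236 -0.16 ]
0.026 653 xmin/max [0.433 0.489] y [-0.26  -0.233 -0.151]
```

View pics/side5.png

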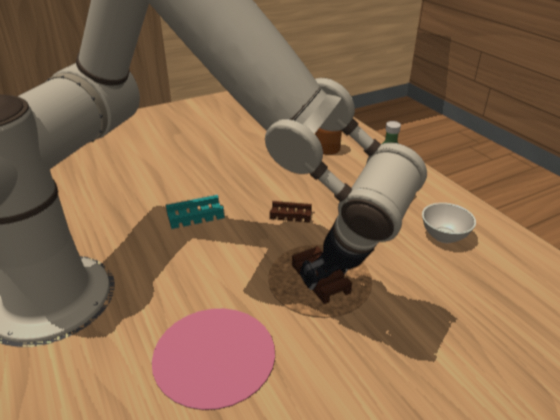

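Contact came after 119.9 mm of descent; I had predicted 119.5 mm for the runners on the mat. The side view shows the stand flat on the mat at (321,274). Releasing and backing off.

```bash
timeout 200 python3 - <<'E'
from tilt import *
from rig import env,status
env.grip(1.0)
a=pose([0,0,0],-90,-115)[0]/GP
env.move_straight(status.get_position()-.12*a,v=.1)
env.goto_joints([0.5,0.158,1.4,0,1.386,-0.21]); env.dwell(.3)
print(status.get_time(),status.get_wrist_force())
for n in("side","scene"):
    d=eyes.read_camera(n);P=pts(d)
    m=(d["image"].max(-1)<110)&(np.hypot(P[...,0]-.462,P[...,1]+.205)<.09)&(P[...,2]>.008);q=P[m]
    print(n,m.sum(),cv2.minAreaRect(q[:,:2].astype(np.float32)*1000),np.percentile(q[:,2],[3,50,97]).round(4))
    for h in (q[q[:,1]>-.18],q[q[:,1]<-.23]): print("end top",np.percentile(h[:,2],[80,95]).round(4))
    Z=P[...,2];inb=np.isfinite(Z)&(P[...,0]>.6)&(P[...,0]<1)&(abs(P[...,1])<.4)&(Z>.009)&(Z<.21)
    k,l,s,c=cv2.connectedComponentsWithStats(inb.astype(np.uint8))
    for i in range(1,k):
        if s[i,4]>300: print(" obj",s[i,4],[round(v) for v in cv2.minAreaRect(P[l==i][:,:2].astype(np.float32)*1000)[0]])
    if n=="scene":a0=d["image"]
    else:b0=d["image"]
cv2.imwrite("pics/fin.png",np.hstack([cv2.resize(b0[170:370,180:480],(450,300)),cv2.resize(a0[150:330,140:440],(350,210)).repeat(1,0) if 0 else cv2.resize(a0[150:330,140:440],(350,300))]))
E
```

```text
28.9583 [-0.29237589  0.05614696 -0.01980338]
side 1794 ((461.62664794921875, -206.44464111328125), (63.41476058959961, 123.48558044433594), 0.09970904886722565) [0.0108 0.0289 0.0318]
end top [0.0304 0.0313]
end top [0.0304 0.0314]
 obj 967 [757, 222]
 obj 1898 [744, -44]
 obj 1520 [770, -217]
scene 1005 ((463.7192687988281, -208.768798828125), (64.2008056640625, 118.21234130859375), 0.12912647426128387) [0.0102 0.0302 0.0344]
end top [0.0325 0.034 ]
end top [0.0323 0.0339]
 obj 1044 [762, 223]
 obj 1737 [757, -43]
 obj 1481 [770, -217]
```

View pics/fin.png

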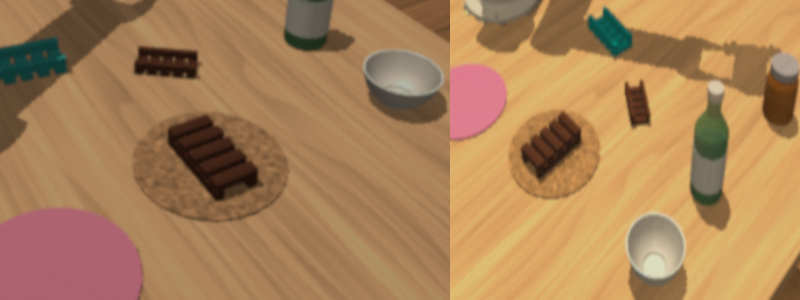

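The final crops show the stand slats up, flat and central on the cork mat, at (212,157) in the left crop and (552,145) in the right. The jar, bottle and bowl read where they did at the start.

```bash
python3 -c "
from rig import env
env.hand_in()"
```

```text
the job is handed in; nothing more can be done
```

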